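# Start up the grow rack at its switch stations

### The job

Start up the grow rack from the three switch stations on the bench: with the fingertips gently press the long oblong key (main power) all the way down, then the round key (water pump), then the square key (grow lamps); each key stays down by itself. Only press: do not lift, tip or shove the stations, and leave the jar, the pot and the tin where they stand. Finish with the hand clear of everything.

Things in the scene. Friction and masses are not known exactly. Their poses are not given: they have to be found in the camera images.
- bar: bar switch station (main power): loose grey plastic housing on rubber feet, 40 mm tall, 0.4 to 0.7 kg, 130 mm long (its y) by 66 mm wide (its x) with an oblong key 100 x 36 mm along its length, white, centred on its top. Origin: centre of its underside; z up.
- bar_key (a joint): travel of the bar station's key in m: 0 to 0.002 at the start = up, 0.010 = fully down. No spring: it resists with about 3 N and stays where it is pushed; a push of 5 to 6 N takes it to the stop. The key's face is a sprung cap that also gives way by 1 mm per 4 N (6 mm at most) while it is pushed, and comes back.
- bar_top (a point): centre of the flat top face of the bar station's key; it moves down with the key. 58 to 60 mm above the bench at the start, 50 mm when fully down and let go (10 mm above the housing).
- round: round switch station (water pump): loose grey plastic housing on rubber feet, 40 mm tall, 0.4 to 0.7 kg, a disc 90 mm across with a round key 52 mm across, white, centred on its top. Origin: centre of its underside; z up.
- round_key (a joint): travel of the round station's key in m: 0 to 0.002 at the start = up, 0.010 = fully down. No spring: it resists with about 3 N and stays where it is pushed; a push of 5 to 6 N takes it to the stop. The key's face is a sprung cap that also gives way by 1 mm per 4 N (6 mm at most) while it is pushed, and comes back.
- round_top (a point): centre of the flat top face of the round station's key; it moves down with the key. 58 to 60 mm above the bench at the start, 50 mm when fully down and let go (10 mm above the housing).
- square: square switch station (grow lamps): loose grey plastic housing on rubber feet, 40 mm tall, 0.4 to 0.7 kg, 90 x 90 mm with a square key 44 x 44 mm, white, centred on its top. Origin: centre of its underside; z up.
- square_key (a joint): travel of the square station's key in m: 0 to 0.002 at the start = up, 0.010 = fully down. No spring: it resists with about 3 N and stays where it is pushed; a push of 5 to 6 N takes it to the stop. The key's face is a sprung cap that also gives way by 1 mm per 4 N (6 mm at most) while it is pushed, and comes back.
- square_top (a point): centre of the flat top face of the square station's key; it moves down with the key. 58 to 60 mm above the bench at the start, 50 mm when fully down and let go (10 mm above the housing).
- seed_jar: bystander: closed seed jar, 54 mm across, 75 mm tall, loose. Origin: centre of its underside.
- pot: bystander: terracotta plant pot, 74 mm across at the rim, 70 mm tall, loose. Origin: centre of its underside.
- seed_tin: bystander: flat aluminium tin, 50 x 75 x 30 mm, loose. Origin: centre of its underside.

How it is judged:
By the outcome, as a careful person would: the job done as asked, in the order asked, and still so for the second after the job is handed in, with the robot touching nothing.
It also fails if it takes over 48 s, if anything falls off the work surface, if the arm or the gripper's body presses on something with over 40 N, if the wrist force passes 120 N, or if a joint passes its speed limit or range.

### The arm

A 6-joint arm with a two-finger parallel gripper is mounted at the origin on the work surface. World frame = base frame: x ahead of the robot, y to its left, z up, the work surface at z = 0. Lengths are in m, angles in rad, forces in N, time in s.
With the tool pointing down it reaches from about 0.375 to 0.9 m from the base axis. Payload 3.1 kg.
Tool frame: the origin (TCP) lies midway between the tips of the shut fingers; the grasp point (between the pads) lies 19 mm behind it (manip.tcp_to_grasp is the distance from the TCP to the grasp point, in m); z points along the fingers, y is the line along which they close (so a half turn about z gives the same grasp; the last joint's range is limited). The gripper opens to 85 mm and grips with 20 to 120 N. Pads are 22 mm wide; open, the fingers measure 114 mm over their backs; the gripper's body (76 mm by 85 mm) begins 54 mm behind the grasp point. The pads swing forward as they close: fully open they stand 13 mm farther back than shut.
Start: joints at [1.097, 0.527, 1.433, -0, 1.181, -0.178], TCP at [0.182, 0.598, 0.231] pointing down, gripper open.
Joint ranges: [-3.08, 3.08], [-0.75, 2.2], [0.22, 2.44], [-1.43, 4.57], [0, 2.65], [-2.85, 2.85]. Speed limits (rad/s): [2.79, 2.79, 3.14, 3.14, 3.14, 3.14].

### API

Orientations are given as a unit quaternion [x, y, z, w].
In Python, from station import manip gives the robot as it stands. The module is installed in compiled form; this text tells all that it offers.
- The arm moves only by the shell command python3 -m crank 'ROWS' [OPENING] [FORCE]. ROWS is JSON, a list of rows, each a list of 2 entries, a list of its own where there are three numbers: the shift along the tool's x, y, z in cm, then the turn about the tool's z in degrees. In form: [[[x, y, z], spin], ...]. A call has 1 to 10 rows; each row is the pose to reach, as a shift and turn from the pose commanded when the call began, along the tool's axes at that moment; what a row does not reach only later rows make up. A row lasts 1/10 s, in which the tool goes at most 50 mm and 8.59 degrees, less where a joint would pass 70% of its speed; a pose out of reach is approached as far as the arm can. A call with a gripper value outside its range is refused whole. OPENING is the finger opening in cm, from 0 to 8.54, set as the call begins (- or left out, the last holds). The fingers move at their own pace and stop on an object; FORCE is the grip in N (left out, the last holds). Time passes only in rows, so rows that repeat a pose let the fingers close. It gives the time, the measured TCP pose, the force and the opening at its end, in the units of the state.
- manip.sense(): the state, without advancing time (a new reading comes with each control period).
- manip.snapshot(name): name is "side" or "top" or "wrist"; returns the picture (400x640x3 uint8, red, green, blue); there is no depth.
- manip.camera_params(name): a dict with "fx", "fy", "cx", "cy" (pixels), "pose" (4x4, takes a point from camera to world coordinates). Camera axes: x right, y up, looking along -z (the intrinsics and any distortion apply to the point x, -y, -z); pixel columns grow to the right and rows downward; lengths in m; the calibration is good to about 2 mm. A picture is of the moment at which its call begins: read the wrist's pose just before it. camera_params takes no time and is no camera call; for the wrist camera it gives the pose at the moment of the call.
- manip.sign_off(): hands the job in, once; it reports no verdict.
The state is a dict: "t": time; "q": joint angles; "qd": joint speeds; "tau": joint torques, N m; "tcp_pos": TCP position; "tool_rot": TCP orientation; "force": force on the tool from outside, world axes, zero at the start; "ft_torque": the same for the moment, N m; "finger_gap": opening from 0.0 (shut) to 1.0 (fully open).
Only numpy, scipy, OpenCV 4.12 (cv2) and the standard library are available. Lean on these libraries where they do the work, as an engineer would, in place of code of your own. Each camera call takes 0.05 s, during which the arm holds its last target. There are 200 camera calls.

## Working session

There is one attempt and no reset: what is moved stays moved. The work goes in short steps, Python scripts to look and compute and a shell command to move; the robot and the scene stay as the last step left them, time stands still between calls to the robot, and variables do not carry over. Pictures are saved under pics/ and viewed, on a budget of 10 in all, crops included, one or two more only if the job needs it, and the job is handed in when it is done.

```bash
mkdir -p pics; python3 - <<'E'
from station import manip
import cv2
s=manip.sense(); print({k:s[k] for k in("t","tcp_pos","tool_rot","force","finger_gap")})
for n in("side","top"):
    cv2.imwrite(f"pics/{n}0.png",manip.snapshot(n)[:,:,::-1]); p=manip.camera_params(n);print(n,p)
E
```

```text
{'t': 0.0, 'tcp_pos': array([0.18183354, 0.59720787, 0.23031956]), 'tool_rot': array([ 1.47348272e-01,  9.89084059e-01, -1.04490093e-03, -3.43890365e-04]), 'force': array([ 0.52636462, -0.57050489, -0.50027279]), 'finger_gap': 0.9943336029897148}
side {'fx': 383.41294408166794, 'fy': 383.41294408166794, 'cx': 318.19078409665826, 'cy': 196.9943474844166, 'pose': array([[-7.60469688e-01,  3.21660968e-01, -5.64109985e-01,
         1.73220577e-01],
       [-6.49373367e-01, -3.77078859e-01,  6.60398186e-01,
         4.89844720e-01],
       [-2.89630469e-04,  8.68530803e-01,  4.95635108e-01,
         4.36736813e-01],
       [ 0.00000000e+00,  0.00000000e+00,  0.00000000e+00,
         1.00000000e+00]])}
top {'fx': 399.782429393796, 'fy': 399.782429393796, 'cx': 315.7000848004699, 'cy': 205.13157588141732, 'pose': array([[ 0.02454125,  0.99253915, -0.119431  ,  0.49498143],
       [-0.99963529,  0.0257107 ,  0.00826065,  0.00629352],
       [ 0.01126967,  0.11918472,  0.99280814,  0.91292634],
       [ 0.        ,  0.        ,  0.        ,  1.        ]])}
```

View pics/top0.png

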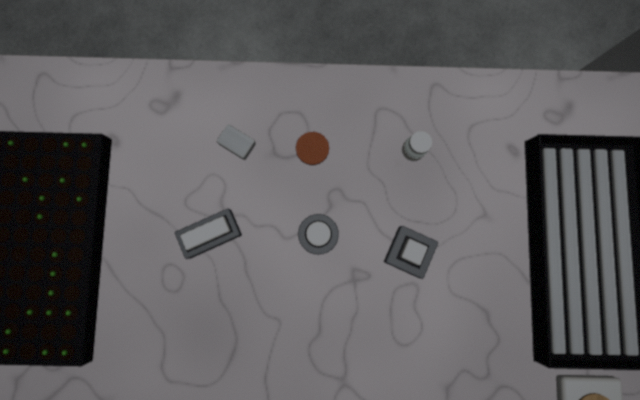

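View pics/side0.png

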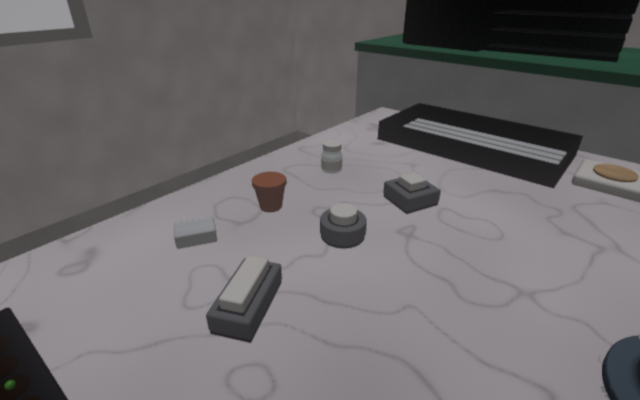

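Top view: bar key at about (205,234), round key (318,234), square key (413,252); tin (237,142), pot (312,148), jar (418,145). In the side view they are at (245,285), (343,213) and (413,182), and all three keys are up.

```bash
cat > h.py <<'E'
import numpy as np, cv2
from station import manip
def ray(p,uv):
    T=p["pose"]; d=np.array([(uv[0]-p["cx"])/p["fx"],-(uv[1]-p["cy"])/p["fy"],-1.])
    return T[:3,3],T[:3,:3]@d
def plane(p,uv,z):
    o,d=ray(p,uv); return o+d*(z-o[2])/d[2]
def tri(p1,u1,p2,u2):
    A=np.zeros((3,3));b=np.zeros(3)
    for p,u in((p1,u1),(p2,u2)):
        o,d=ray(p,u); d=d/np.linalg.norm(d); M=np.eye(3)-np.outer(d,d); A+=M;b+=M@o
    return np.linalg.solve(A,b)
E
python3 - <<'E'
from h import *
P={n:manip.camera_params(n) for n in("top","side")}
I={n:cv2.imread(f"pics/{n}0.png") for n in P}
seeds={"bar":((205,234),(245,280)),"round":((318,234),(343,211)),"square":((413,252),(413,181))}
for k,(a,b) in seeds.items():
    g=cv2.cvtColor(I["top"],cv2.COLOR_BGR2GRAY)
    v=int(g[a[1],a[0]]); 
    m=((g>v*0.8)*255).astype(np.uint8)
    n,l,st,c=cv2.connectedComponentsWithStats(m,connectivity=4); i=l[a[1],a[0]]
    ct=cv2.findContours((l==i).astype(np.uint8),0,2)[0][0]
    r=cv2.minAreaRect(ct)
    g2=cv2.cvtColor(I["side"],cv2.COLOR_BGR2GRAY)
    print(k,v,st[i],c[i],"side val",g2[b[1],b[0]])
    X=[plane(P["top"],q,.059) for q in cv2.boxPoints(r)]
    e=[(X[j+1]-X[j])[:2] for j in(0,1)]
    print(" ctr",plane(P["top"],c[i],.059).round(4),"rectctr",np.mean(X,0).round(4),[(np.linalg.norm(x).round(4),np.degrees(np.arctan2(x[1],x[0])).round(1)) for x in e])
    print(" tri",tri(P["top"],c[i],P["side"],b).round(3))
for k,uv,z in(("tin",(237,142),.03),("pot",(312,148),.07),("jar",(420,142),.075)): print(k,plane(P["top"],uv,z).round(3))
E
```

```text
bar 133 [181 217  47  32 734] [204.09128065 232.55585831] side val 152
 ctr [0.5328 0.2351 0.059 ] rectctr [0.5331 0.235  0.059 ] [(np.float64(0.0981), np.float64(-63.9)), (np.float64(0.0343), np.float64(-153.2))]
 tri [0.532 0.236 0.054]
round 135 [307 222  23  23 423] [318.04018913 233.18676123] side val 152
 ctr [ 0.5376 -0.0073  0.059 ] rectctr [ 0.538  -0.0072  0.059 ] [(np.float64(0.0471), np.float64(-88.5)), (np.float64(0.0469), np.float64(-178.8))]
 tri [ 0.537 -0.008  0.056]
square 134 [403 240  24  24 376] [414.25797872 251.55319149] side val 151
 ctr [ 0.5037 -0.2129  0.059 ] rectctr [ 0.5036 -0.213   0.059 ] [(np.float64(0.0412), np.float64(-24.5)), (np.float64(0.0418), np.float64(-113.2))]
 tri [ 0.503 -0.216  0.049]
tin [0.74 0.18 0.03]
pot [0.72 0.01 0.07]
jar [ 0.739 -0.222  0.075]
```

Both views agree within 3 mm and the key sizes fit what was given. Next I move over the bar with the fingers shutting.

```bash
cat >> h.py <<'E'
from scipy.spatial.transform import Rotation as R
def togo(x,y,z):
    s=manip.sense(); M=R.from_quat(s["tool_rot"]).as_matrix()
    print("t",round(s["t"],2),"tcp",s["tcp_pos"].round(4),"F",s["force"].round(2),"gap",round(s["finger_gap"],3),"togo cm",(100*M.T@(np.array([x,y,z])-s["tcp_pos"])).round(2))
E
python3 -m crank '[[[-2,-1,0],0],[[-6,-3.5,1],0],[[-10.5,-6,2],0],[[-15,-8.5,3.5],0],[[-19.5,-11,5],0],[[-24,-13.5,6.5],0],[[-28.5,-16,8],0],[[-33,-18.5,8.5],0],[[-37,-20.5,9],0],[[-41,-22.5,9.5],0]]' 0 20
python3 -m crank '[[[-2,-1,0],0],[[-3,-1.9,0],0],[[-3,-1.9,0],0],[[-3,-1.9,0],0],[[-3,-1.9,0],0]]'
python3 - <<'E'
from h import *
togo(.533,.235,.062)
p=manip.camera_params("wrist"); im=manip.snapshot("wrist")[:,:,::-1]
o=cv2.convertScaleAbs(im,alpha=1.5)
d=np.linalg.inv(p["pose"])
for X in [(.533,.235,.059)]:
    c=d[:3,:3]@np.array(X)+d[:3,3]; u=(int(p["cx"]+p["fx"]*c[0]/-c[2]),int(p["cy"]-p["fy"]*c[1]/-c[2])); print(u); cv2.drawMarker(o,u,(0,0,255))
cv2.imwrite("pics/w1.png",o)
E
```

```text
t: 1.1
tcp_pos: [0.5035, 0.2671, 0.1365]
tool_rot: [0.147, 0.989, -0.0, -0.001]
force: [0.9, 0.9, 1.0]
finger_gap: -0.002
t: 1.6
tcp_pos: [0.5243, 0.2431, 0.1373]
tool_rot: [0.146, 0.989, -0.0, -0.001]
force: [0.0, 0.3, 0.2]
finger_gap: -0.003
t 1.6 tcp [0.5243 0.2431 0.1373] F [0.03 0.31 0.24] gap -0.003 togo cm [-1.07 -0.52  7.53]
(312, 232)
```

View pics/w1.png

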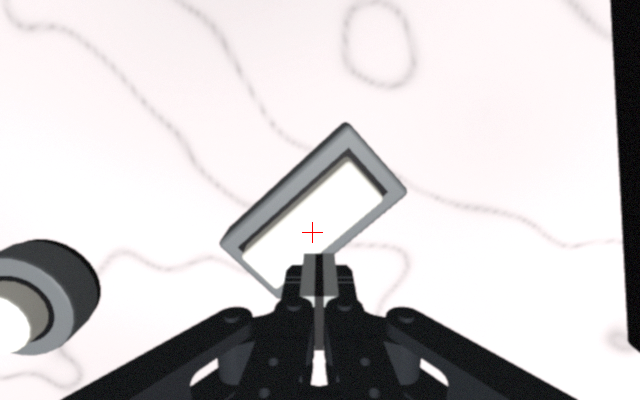

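Wrist view: the fingers end near the key's near edge. The key's visible corners are about (349,158), (386,195) and (242,252), so its centre is near (314,223), some 9 px beyond my marker at (312,232). I'll put that in metres.

```bash
python3 - <<'E'
from h import *
p=manip.camera_params("wrist")
A,B,C=[plane(p,u,.059) for u in((349,158),(386,195),(242,252))]
print(A,B,C,np.linalg.norm(A-B),np.linalg.norm(A-C),"ctr",((B+C)/2).round(4))
x,y=(.533+(B+C)[0]/2)/2,(.235+(B+C)[1]/2)/2
togo(x,y,.062)
E
```

```text
[0.49227828 0.27116065 0.059     ] [0.52230858 0.28759799 0.059     ] [0.53322626 0.18479918 0.059     ] 0.03423455973136928 0.09557741070135152 ctr [0.5278 0.2362 0.059 ]
t 1.65 tcp [0.5245 0.2432 0.1374] F [-0.32 -0.47 -0.59] gap -0.004 togo cm [-0.79 -0.55  7.54]
```

```bash
python3 -m crank '[[[-0.8,-0.5,1],0],[[-0.8,-0.5,3],0],[[-0.8,-0.5,5],0],[[-0.8,-0.5,6.5],0],[[-0.8,-0.5,7.2],0],[[-0.8,-0.5,7.4],0],[[-0.8,-0.5,7.4],0],[[-0.8,-0.5,7.4],0]]'
python3 -m crank '[[[0,0,0.2],0],[[0,0,0.4],0],[[0,0,0.6],0],[[0,0,0.8],0],[[0,0,0.9],0],[[0,0,1.0],0],[[0,0,1.0],0],[[0,0,1.0],0]]'
```

```text
t: 2.45
tcp_pos: [0.5326, 0.235, 0.0639]
tool_rot: [0.147, 0.989, 0.0, 0.001]
force: [-0.7, 0.3, -0.0]
finger_gap: 0.003
t: 3.25
tcp_pos: [0.5323, 0.2349, 0.0533]
tool_rot: [0.147, 0.989, 0.0, 0.0]
force: [1.5, 1.0, 1.0]
finger_gap: -0.0
```

```bash
python3 -m crank '[[[0,0,0.1],0],[[0,0,0.2],0],[[0,0,0.3],0],[[0,0,0.3],0],[[0,0,0.3],0]]'
python3 -m crank '[[[0,0,0.1],0],[[0,0,0.2],0],[[0,0,0.2],0],[[0,0,0.2],0]]'
```

```text
t: 3.75
tcp_pos: [0.5323, 0.2349, 0.0502]
tool_rot: [0.147, 0.989, 0.0, 0.0]
force: [-0.6, 0.4, 1.5]
finger_gap: -0.001
t: 4.15
tcp_pos: [0.5324, 0.2349, 0.0487]
tool_rot: [0.147, 0.989, 0.0, 0.0]
force: [-0.3, 1.2, 5.6]
finger_gap: -0.0
```

```bash
python3 -m crank '[[[0,0,0.05],0],[[0,0,0.1],0],[[0,0,0.1],0],[[0,0,0.1],0]]'
python3 -m crank '[[[0,0,-0.5],0],[[0,0,-2],0],[[0,0,-5],0],[[0,0,-7],0],[[0,0,-8],0],[[0,0,-8],0]]'
python3 -c "
from h import *
togo(.535,-.007,.13)"
```

```text
t: 4.55
tcp_pos: [0.5324, 0.2349, 0.0481]
tool_rot: [0.147, 0.989, 0.0, 0.0]
force: [-1.1, -0.3, 8.2]
finger_gap: 0.004
t: 5.15
tcp_pos: [0.5323, 0.2349, 0.1282]
tool_rot: [0.147, 0.989, 0.0, 0.001]
force: [0.4, 0.5, -0.4]
finger_gap: 0.003
t 5.15 tcp [0.5323 0.2349 0.1282] F [ 0.36  0.53 -0.42] gap 0.003 togo cm [ -7.3  -23.06  -0.19]
```

8.2 N at 48 mm means the bar key is at its stop with the cap compressed. On to the round station.

```bash
python3 -m crank '[[[-1,-3,0],0],[[-2,-6.5,0],0],[[-3,-10.5,0],0],[[-4,-14.5,0],0],[[-4.5,-18,0],0],[[-5,-21,0],0],[[-5,-23,0],0],[[-5,-23,0],0],[[-5,-23,0],0]]'
python3 - <<'E'
from h import *
p=manip.camera_params("wrist"); im=manip.snapshot("wrist")[:,:,::-1]
togo(.5375,-.007,.062)
o=cv2.convertScaleAbs(im,alpha=1.3)
d=np.linalg.inv(p["pose"]); X=(.5375,-.007,.059)
c=d[:3,:3]@np.array(X)+d[:3,3]; u=(int(p["cx"]+p["fx"]*c[0]/-c[2]),int(p["cy"]-p["fy"]*c[1]/-c[2])); print(u); cv2.drawMarker(o,u,(0,0,255))
cv2.imwrite("pics/w2.png",o)
cv2.imwrite("pics/s2.png",manip.snapshot("side")[:,:,::-1])
E
```

```text
t: 6.05
tcp_pos: [0.512, 0.0003, 0.1263]
tool_rot: [0.148, 0.989, 0.0, -0.001]
force: [0.2, 1.0, -0.8]
finger_gap: -0.0
t 6.1 tcp [0.5123 0.0008 0.1265] F [-0.05  0.93 -0.21] gap 0.002 togo cm [-2.65 -0.02  6.44]
(321, 261)
```

View pics/w2.png

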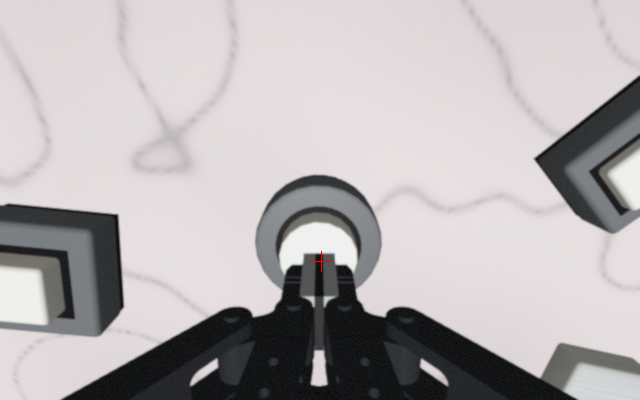

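View pics/s2.png

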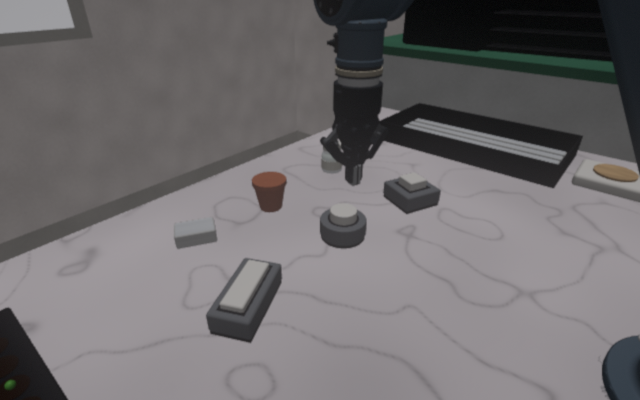

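Side view: the bar key is now low and its housing is in place. Wrist view: the round key spans columns 279–359 with its top near row 219, centre about (319,259), so it matches the marker at (321,261).

```bash
python3 -m crank '[[[-1.3,0,0],0],[[-2.6,0,1],0],[[-2.6,0,3],0],[[-2.6,0,5],0],[[-2.6,0,6],0],[[-2.6,0,6.3],0],[[-2.6,0,6.3],0],[[-2.6,0,6.3],0]]'
python3 -m crank '[[[0,0,0.2],0],[[0,0,0.4],0],[[0,0,0.6],0],[[0,0,0.8],0],[[0,0,1.0],0],[[0,0,1.15],0],[[0,0,1.3],0],[[0,0,1.3],0],[[0,0,1.3],0]]'
```

```text
t: 6.95
tcp_pos: [0.5383, -0.0073, 0.0647]
tool_rot: [0.147, 0.989, -0.0, 0.001]
force: [0.0, -0.2, -0.5]
finger_gap: -0.002
t: 7.85
tcp_pos: [0.538, -0.0074, 0.0512]
tool_rot: [0.147, 0.989, -0.0, 0.0]
force: [1.6, -0.7, 1.8]
finger_gap: 0.0
```

```bash
python3 -m crank '[[[0,0,0.1],0],[[0,0,0.2],0],[[0,0,0.25],0],[[0,0,0.25],0],[[0,0,0.25],0]]'
python3 -m crank '[[[0,0,0.05],0],[[0,0,0.1],0],[[0,0,0.1],0],[[0,0,0.1],0]]'
```

```text
t: 8.35
tcp_pos: [0.538, -0.0074, 0.049]
tool_rot: [0.147, 0.989, -0.0, 0.0]
force: [1.4, -0.6, 3.2]
finger_gap: 0.001
t: 8.75
tcp_pos: [0.538, -0.0074, 0.0482]
tool_rot: [0.147, 0.989, -0.0, 0.0]
force: [-0.6, -0.9, 6.6]
finger_gap: 0.003
```

```bash
python3 -m crank '[[[0,0,0.05],0],[[0,0,0.05],0],[[0,0,0.05],0],[[0,0,0.05],0]]'
python3 -m crank '[[[0,0,-0.5],0],[[0,0,-2],0],[[0,0,-5],0],[[0,0,-7],0],[[0,0,-8],0],[[0,0,-8],0]]'
python3 -c "
from h import *
togo(.5035,-.214,.13)"
```

```text
t: 9.15
tcp_pos: [0.5381, -0.0074, 0.0479]
tool_rot: [0.147, 0.989, -0.0, 0.0]
force: [0.1, -0.7, 8.5]
finger_gap: -0.0
t: 9.75
tcp_pos: [0.538, -0.0073, 0.128]
tool_rot: [0.147, 0.989, -0.0, 0.001]
force: [0.3, -0.0, -0.6]
finger_gap: -0.001
t 9.75 tcp [ 0.538  -0.0073  0.128 ] F [ 0.34 -0.05 -0.6 ] gap -0.001 togo cm [ -2.73 -20.77  -0.19]
```

```bash
python3 -m crank '[[[0,-2,0],0],[[0,-5,0],0],[[0,-9,0],0],[[0,-13,0],0],[[0,-16.5,0],0],[[-0.2,-19.5,0],0],[[-0.2,-20.8,0],0],[[-0.2,-20.8,0],0],[[-0.2,-20.8,0],0]]'
python3 - <<'E'
from h import *
p=manip.camera_params("wrist"); im=manip.snapshot("wrist")[:,:,::-1]
togo(.5035,-.214,.062)
o=cv2.convertScaleAbs(im,alpha=1.3)
d=np.linalg.inv(p["pose"]); X=(.5035,-.214,.059)
c=d[:3,:3]@np.array(X)+d[:3,3]; u=(int(p["cx"]+p["fx"]*c[0]/-c[2]),int(p["cy"]-p["fy"]*c[1]/-c[2])); print(u); cv2.drawMarker(o,u,(0,0,255))
cv2.imwrite("pics/w3.png",o)
E
```

```text
t: 10.65
tcp_pos: [0.4785, -0.2057, 0.1265]
tool_rot: [0.147, 0.989, 0.001, -0.001]
force: [0.7, 0.8, 0.1]
finger_gap: 0.003
t 10.7 tcp [ 0.4787 -0.2053  0.1267] F [ 0.27 -0.    0.76] gap 0.002 togo cm [-2.64 -0.12  6.47]
(319, 260)
```

View pics/w3.png

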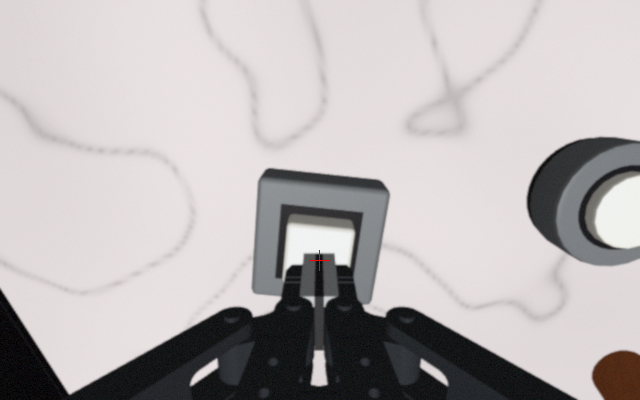

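Wrist view: the square key's top edge runs (288,222)–(355,224) and it is about 67 px wide. Its centre is about (320,257), which agrees with the marker at (319,260).

```bash
python3 -m crank '[[[-1.3,0,0],0],[[-2.7,-0.1,1],0],[[-2.7,-0.1,3],0],[[-2.7,-0.1,5],0],[[-2.7,-0.1,6],0],[[-2.7,-0.1,6.3],0],[[-2.7,-0.1,6.3],0],[[-2.7,-0.1,6.3],0]]'
python3 -m crank '[[[0,0,0.2],0],[[0,0,0.4],0],[[0,0,0.6],0],[[0,0,0.8],0],[[0,0,1.0],0],[[0,0,1.15],0],[[0,0,1.3],0],[[0,0,1.3],0],[[0,0,1.3],0]]'
python3 -m crank '[[[0,0,0.1],0],[[0,0,0.2],0],[[0,0,0.25],0],[[0,0,0.25],0],[[0,0,0.25],0]]'
```

```text
t: 11.5
tcp_pos: [0.5051, -0.2157, 0.0649]
tool_rot: [0.147, 0.989, -0.0, 0.001]
force: [-0.5, 0.1, 0.3]
finger_gap: -0.003
t: 12.4
tcp_pos: [0.5047, -0.2159, 0.0512]
tool_rot: [0.147, 0.989, -0.0, 0.0]
force: [0.0, -0.0, 1.6]
finger_gap: -0.004
t: 12.9
tcp_pos: [0.5047, -0.2159, 0.049]
tool_rot: [0.147, 0.989, -0.0, 0.0]
force: [-0.0, -0.8, 5.1]
finger_gap: -0.002
```

```bash
python3 -m crank '[[[0,0,0.05],0],[[0,0,0.1],0],[[0,0,0.15],0],[[0,0,0.15],0],[[0,0,0.15],0]]'
python3 -m crank '[[[0,0,-0.5],0],[[0,0,-2],0],[[0,0,-5],0],[[0,0,-8],0],[[0,0,-11],0],[[3,0,-13],0],[[7,0,-14],0],[[7,-2,-14],0],[[7,-2,-14],0]]'
python3 - <<'E'
from h import *
togo(.5035,-.214,.062)
for n in("top","side"): cv2.imwrite(f"pics/{n}9.png",manip.snapshot(n)[:,:,::-1])
E
```

```text
t: 13.4
tcp_pos: [0.5048, -0.2159, 0.0479]
tool_rot: [0.147, 0.989, -0.0, 0.0]
force: [-0.1, -0.2, 7.9]
finger_gap: -0.004
t: 14.3
tcp_pos: [0.4305, -0.2149, 0.1874]
tool_rot: [0.148, 0.989, -0.0, -0.0]
force: [0.9, 1.3, 0.7]
finger_gap: 0.004
t 14.3 tcp [ 0.4305 -0.2149  0.1874] F [0.9  1.25 0.68] gap 0.004 togo cm [-6.96  2.23 12.54]
```

View pics/side9.png

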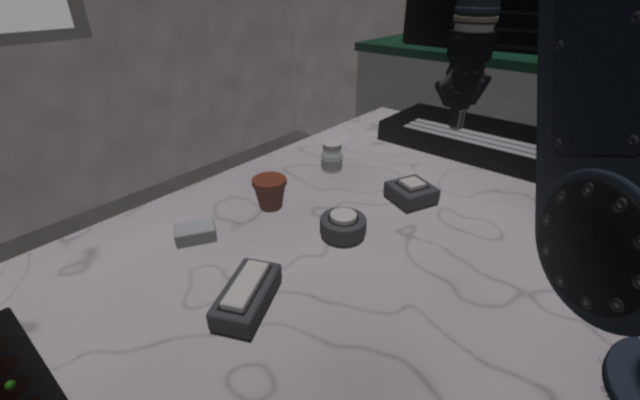

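View pics/top9.png

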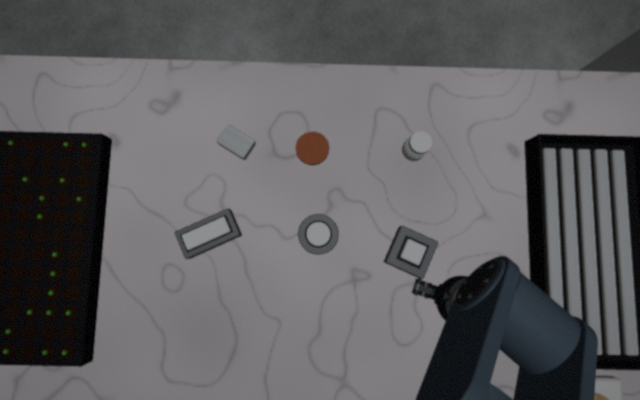

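Both views show the three keys low, the stations and bystanders at their original pixels, and the hand well clear. For all three, about 8 N at 48 mm fits a key at its 50 mm stop with the cap 2 mm in.

```bash
python3 -c "
from station import manip
print(manip.sign_off())"
```

```text
the job is handed in; nothing more can be done
None
```

I pressed the three keys in order (oblong, round, square) with shut fingertips. The hand was then pulled back to about 19 cm above the bench, and the job was handed in at about 14 s.

- **Keys down:** I pushed until the wrist force read 8.2, 8.5 and 7.9 N with the fingertips at 48 mm. That matches each key at its 50 mm stop with the sprung cap compressed about 2 mm. I did not measure the key heights separately after letting go; in the final side and top views all three look low.
- **Nothing moved:** in those same views the stations, jar, pot and tin look unmoved from the start, and the hand touches nothing.
- **One disagreement:** the wrist camera put the bar key's centre about 5 mm from where the top view put it. I aimed between the two and landed close to the top-view point, well inside the key face. For the round and square keys the views agreed to about 2 mm.

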